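# Put a padlock away and latch the stock pen

### The job

A brass padlock is standing in the gateway of the open-topped green stock pen: lift it out of the way and stand it upright in the middle of the orange pad inside the pen. Then push the yellow gate shut with a steady, gentle push, until its sprung latch bolt rides over the strike and snaps in, so that the gate stays shut by itself when you let go; do not slam or force it. Leave the red and grey padlocks and the other things standing where they are.

Things in the scene. Friction and masses are not known exactly. Their poses are not given: they have to be found in the camera images.
- pen: Fixed open-topped pen of green sheet steel. Origin: centre, on the table; x from gateway (robot side) to back, y left. Floor top at z=30 mm, x -140..85, y +-125; x<-72 is the apron the gate swings over. Side walls y=+-119, 12 thick, top z=110 (left x -60..85, right -20..85); back wall x=80, top z=65. Three places at x=15, y=-62, 8, 78: red lock, grey lock and orange pad, any order.
- strike_mid (a point): Fixed mark on the pen: MIDDLE setting of the strike bar (vertical, 6 mm thick, on a steel bracket at the gateway's right end: pen x -80..-38, y -117..-83, top z=112, with the rubber buffer behind the gate). The bracket is clamped up to 15 mm either way along the pen's x, different each time and not measured: the gate's shut position shifts with it and must be felt.
- gate (a joint): Yellow gate's angle, rad: 0 = along the pen's y; grows as it opens towards the robot (clockwise from above). Starts 0.95 to 1.15; latched it reads -0.08 to 0.08 depending on the strike's setting. Free hinge (0.5 kg, friction below 0.1 N m, no spring).
- gate_hinge (a point): On the gate's vertical hinge line, 76 mm above the table, at pen x=-66, y=105. Gate: panel 12 mm thick centred on this line, 4 to 200 mm from it, 36 to 114 mm above the table. Frame turns with the gate: -y from hinge to free edge, -x outward normal of the outer face (robot side when shut). Dark latch case 6 mm thick on the outer face, 173 to 199 mm from the hinge.
- gate_push (a point): Middle of the steel push plate on the gate's outer face (at its surface), 145 mm from the hinge line, 76 mm above the table; axes as gate_hinge: push towards its +x. The thin gate must not be pushed with more than 18 N, nor be swung faster than 2 rad/s.
- bolt (a joint): How far the brass latch bolt at the gate's free edge is pushed in, m: 0 = out (8 mm proud), max 0.009. Spring 2 N (out) to 3.8 N (in). Bevel towards the strike, flat back. It goes in about 6 mm riding over the strike, then snaps out behind it. This takes 5 to 9 N at the push plate; the force drops to some 3 N as it snaps, then the buffer builds up.
- buffer (a joint): How far the rubber buffer behind the gate is pressed in, m: 0 = free, solid stop at 0.005. Its spring (1 N free, 3.5 N at the stop) pushes the gate open again, so untouched it stays pressed (about 0.0035) only if the latch has caught. The bolt snaps out at about 0.003 to 0.004.
- padlock: Loose brass padlock, 0.2 to 0.33 kg. Origin: centre of its base. Body 24 mm thick (x), 42 wide (y), 40 high; steel shackle of 7 mm bar on top in its y-z plane, 66 high overall. Starts standing on the apron (base 30 mm above the table), turned up to 0.35 rad from the pen's axes. Best held across its thickness, a finger on either side of the shackle.
- pad: Orange pad fixed on the pen's floor, 62 mm (x) by 56 (y), 2 thick. Origin: centre of its underside, 30 mm above the table; axes as the pen's. Another padlock stands 70 mm to the side, so set the brass padlock down with the fingers in front of and behind it (along the pen's x).
- red_lock: Loose red padlock in the pen, body 24 x 36 x 40 mm, 66 mm high overall; origin: centre of its base, x along the pen's x.
- steel_lock: Loose grey metal padlock in the pen, same size as the red one; origin: centre of its base.
- key_bunch: Round bunch of keys on a ring, 116 mm across, 14 mm high, lying on the table to the robot's right of the pen; origin: centre of its underside.
- drill: Cordless drill standing on its battery to the right of the pen, about 205 mm high; origin: centre of its underside.
Things that resemble listed ones, but are neither listed nor needed, are in the scene too. What is shaped like the padlock but pink is not meant.

How it is judged:
By the outcome, as a careful person would: the job done as asked, in the order asked, and still so for the second after the job is handed in, with the robot touching nothing.
It also fails if it takes over 72 s, if anything falls off the work surface, if the arm or the gripper's body presses on something with over 40 N, if the wrist force passes 120 N, or if a joint passes its speed limit or range.

### The arm

A 7-joint arm with a two-finger parallel gripper is mounted at the origin on the work surface. World frame = base frame: x ahead of the robot, y to its left, z up, the work surface at z = 0. Lengths are in m, angles in degrees, forces in N, time in s.
With the tool pointing down it reaches from about 0.425 to 0.875 m from the base axis. Payload 4.7 kg.
Tool frame: the origin (TCP) lies at the very end of the fingers, on their centre line; the grasp point (between the pads) lies 19 mm behind it; z points along the fingers, y is the line along which they close (so a half turn about z gives the same grasp; the last joint's range is limited). The gripper opens to 87 mm and grips with 3 to 60 N. Pads are 19 mm wide; open, the fingers measure 117 mm over their backs; the gripper's body (75 mm by 190 mm) begins 51 mm behind the grasp point.
Start: joints at [64.349, 18.392, -4.016, 83.108, 1.295, 78.541, -3.26], TCP at [0.29, -0.582, 0.223] pointing down, gripper open.
Joint ranges: [-163.93, 163.93], [-17.29, 119.83], [-79.2, 71.16], [3.27, 140.29], [-89.18, 269.18], [5.43, 117.66], [-154.24, 154.24]. Speed limits (degrees/s): [147.25, 147.25, 180, 180, 180, 180, 180].

### API

Orientations are given as [roll, pitch, yaw] about the fixed x, y, z axes, in that order (R = Rz(yaw) Ry(pitch) Rx(roll)).
In Python, from cell import telemetry, cams, env gives the robot as it stands.
- The arm moves only by the tool arm_command, never from a script. Its argument "series" is text: rows parted by semicolons, each of 5 numbers parted by spaces: the shift along the tool's x, y, z in mm, then the turn about the tool's z in rad, then the closure in counts, from 0 (fully open) to 255 (shut). A call has 1 to 20 rows; each row shifts and turns the commanded pose from where the row before left it, along the tool's axes as they then stand; what a row does not reach is not made up. A row lasts 1/12 s, in which the tool goes at most 41.7 mm and 7.16 degrees, less where a joint would pass 70% of its speed; a pose out of reach is approached as far as the arm can. A call is refused whole if a number of a shift passes 41.7 or a number of a turn 0.125, either way. A call with a gripper value outside its range is refused whole. The fingers move at their own pace and stop on an object; "squeeze" is the grip in N (left out, the last holds). Time passes only in rows, so rows that do not move let the fingers close. It gives the time, the measured TCP pose, the force, the opening and the grip force at its end, in the units of the state.
- telemetry.get_obs(): the state, without advancing time (a new reading comes with each control period).
- cams.read_camera(name): name is "side" or "top" or "wrist"; returns the picture (420x560x3 uint8, blue, green, red); there is no depth.
- cams.calibration(name): a dict with "K" (3x3 intrinsics, pixels), "origin" and "rotation" of the camera in the world; the wrist camera has in their place "hand_eye" (4x4, takes a point from camera to tool coordinates, whose origin is the TCP and whose axes are the flange's). Camera axes: x right, y down, z forward; pixel columns grow to the right and rows downward; lengths in m; the calibration is good to about 2 mm. A picture is of the moment at which its call begins: read the wrist's pose just before it. calibration takes no time and is no camera call.
- env.sign_off(): hands the job in; it is judged then, once.
The state is a dict: "time_s": time; "qpos": joint angles; "joint_velocities": joint speeds; "effort": joint torques, N m; "tool_pos": TCP position; "tool_rot": TCP orientation; "force": force on the tool from outside, world axes, zero at the start; "wrist_torque": the same for the moment, N m; "grip_width": finger opening in m; "grasp_force": force on a finger pad.
Only numpy, scipy, OpenCV 4.12 (cv2) and the standard library are available. Lean on these libraries where they do the work, as an engineer would, in place of code of your own. Each camera call takes 0.05 s, during which the arm holds its last target. There are 200 camera calls.

## Working session

There is one attempt and no reset: what is moved stays moved. The work goes in short steps, Python scripts to look and compute and a tool call to move; the robot and the scene stay as the last step left them, time stands still between calls to the robot, and variables do not carry over. Pictures are saved under pics/ and viewed, at most 10 in all, crops included, and the job is handed in when it is done.

Besides the shell and the picture viewer there is one more tool, called after "Emit:" by a JSON object that holds its "fn" and its "kwargs". arm_command: Moves the arm, as the interface text tells. Its arguments: {"type":"object","properties":{"series":{"type":"string"},"squeeze":{"type":"number"}},"required":["series"]}

```bash
ls; mkdir -p pics
python3 - <<'E'
from cell import telemetry,cams
import cv2,numpy as np
o=telemetry.get_obs();print(o)
for n in("top","side"):
    cv2.imwrite(f"pics/{n}0.png",cams.read_camera(n));c=cams.calibration(n);print(n,c)
print(cams.calibration("wrist"))
E
```

```text
pics
{'time_s': 0.0, 'qpos': array([64.34603436, 18.4391307 , -4.01428414, 83.17459796,  1.29520892,
       78.54071617, -3.26092373]), 'joint_velocities': array([ 0.04457592, -0.02548207,  0.06388561, -0.06757941, -0.00414076,
        0.11364277,  0.03354397]), 'effort': array([ 1.42139299e-03, -4.91280806e+01, -4.02605440e-01, -3.12526560e+01,
       -6.36624824e-02,  4.37430537e-02,  1.66849409e-04]), 'tool_pos': array([ 0.28933632, -0.58143627,  0.2214632 ]), 'tool_rot': array([-1.79890804e+02,  6.34293624e-03,  2.64616489e+01]), 'force': array([ 0.8179135 , -0.18931197, -0.32987707]), 'wrist_torque': array([ 0.03334435,  0.07106746, -0.01431409]), 'grasp_force': 0.0, 'grip_width': 0.0870555282676974}
top {'K': array([[469.19361683,   0.        , 283.99456882],
       [  0.        , 469.19361683, 219.02423649],
       [  0.        ,   0.        ,   1.        ]]), 'origin': array([ 0.35542287, -0.10153862,  0.97948644]), 'rotation': array([-1.67884506e+02, -7.34716679e-02, -9.53098021e+01])}
side {'K': array([[416.39839353,   0.        , 278.08043378],
       [  0.        , 416.39839353, 207.66315146],
       [  0.        ,   0.        ,   1.        ]]), 'origin': array([0.387593  , 0.41614605, 0.74132831]), 'rotation': array([-1.41210126e+02,  1.58205929e-01, -1.64600866e+02])}
{'K': array([[367.11507585,   0.        , 278.9311542 ],
       [  0.        , 367.11507585, 209.00304449],
       [  0.        ,   0.        ,   1.        ]]), 'hand_eye': array([[ 1.61559643e-04, -9.61328997e-01, -2.75402495e-01,
         7.43133059e-02],
       [ 9.99999943e-01,  2.36907594e-04, -2.40326456e-04,
        -5.71514558e-04],
       [ 2.96277733e-04, -2.75402440e-01,  9.61328980e-01,
        -1.61984913e-01],
       [ 0.00000000e+00,  0.00000000e+00,  0.00000000e+00,
         1.00000000e+00]])}
```

View pics/top0.png

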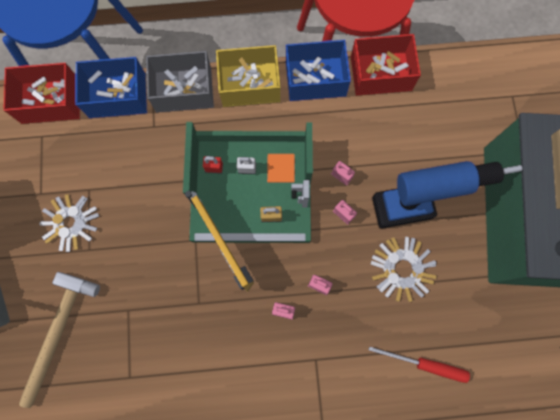

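View pics/side0.png

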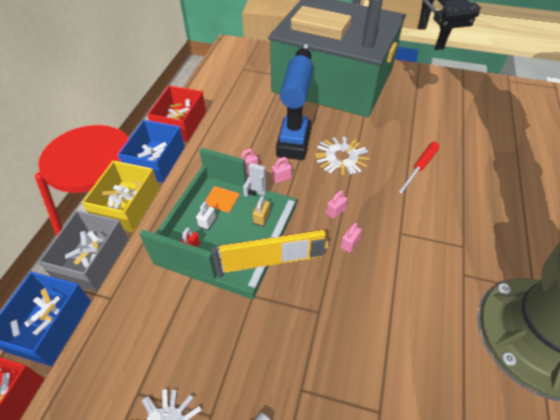

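Top view: the candidates for the padlock are the brass one (271,213) in the gateway, and pink ones at (344,172), (345,211), (320,284) and (283,310). Red (213,163) and grey (246,165) stand in the pen. I choose the brass one. The pad is at (281,167), and the gate runs from (193,195) to (245,285).

Run:
```python
import cv2
a=cv2.imread("pics/top0.png")[115:265,175:335];b=cv2.imread("pics/side0.png")[140:300,135:335]
cv2.imwrite("pics/c1.png",cv2.resize(a,(640,600),interpolation=cv2.INTER_CUBIC))
cv2.imwrite("pics/c2.png",cv2.resize(b,(750,600),interpolation=cv2.INTER_CUBIC))
```

```text
(no output)
```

View pics/c1.png

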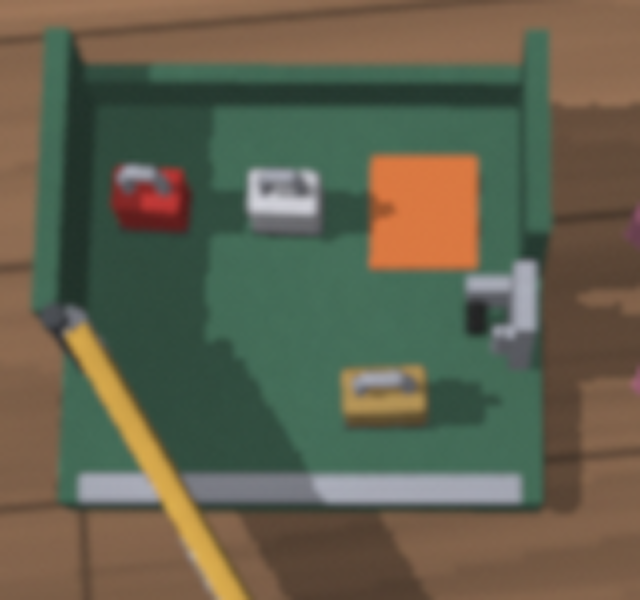

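View pics/c2.png

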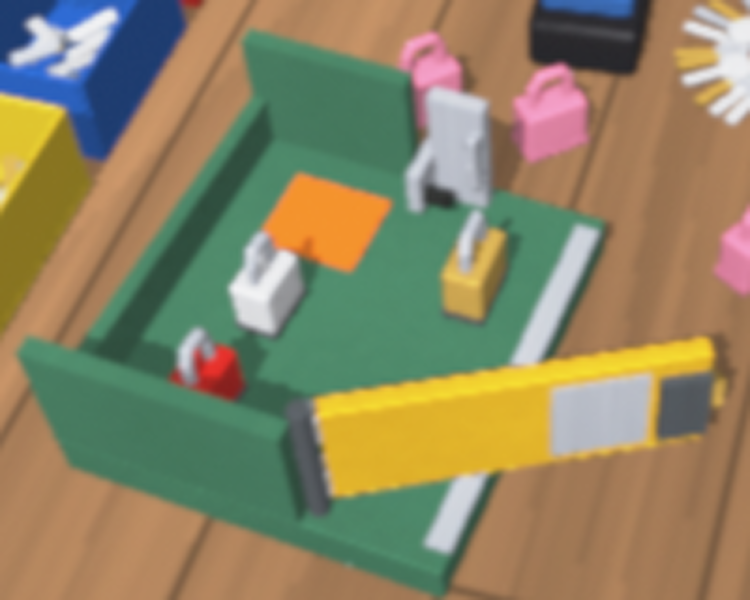

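Crops: the brass padlock in the gateway is clear (top crop, body top ≈(340..428, 367..415)). The pad is orange, at the right place in the pen, with corners (371,154), (478,154), (479,270) and (369,268). The gate is open and the strike bracket is at right.

```bash
cat > h.py <<'E'
import numpy as np,cv2
from scipy.spatial.transform import Rotation as R
from scipy.optimize import least_squares
from cell import telemetry,cams
def cam(n,obs=None):
    c=cams.calibration(n)
    if n!="wrist": return c["K"],R.from_euler("xyz",c["rotation"],degrees=True).as_matrix(),c["origin"]
    T=np.eye(4);T[:3,:3]=R.from_euler("xyz",obs["tool_rot"],degrees=True).as_matrix();T[:3,3]=obs["tool_pos"]
    T=T@c["hand_eye"];return c["K"],T[:3,:3],T[:3,3]
def proj(C,P):
    K,r,o=C;q=(np.atleast_2d(P)-o)@r@K.T;return q[:,:2]/q[:,2:]
def back(C,uv,z):
    K,r,o=C;d=np.linalg.inv(K)@np.r_[uv,1];d=r@d;return o+d*(z-o[2])/d[2]
def uncrop(p,off,s): return (np.array(p,float)+.5)/s-.5+np.array(off)
def place(pose,P): # pose x,y,yaw ; P in m
    x,y,a=pose;c,s=np.cos(a),np.sin(a);P=np.atleast_2d(P)
    return np.c_[x+c*P[:,0]-s*P[:,1],y+s*P[:,0]+c*P[:,1],P[:,2]]
E
cat > fit.py <<'E'
from h import *
top,side=cam("top"),cam("side")
A=[(85,125,110,45,30),(85,-125,110,550,30),(-60,125,110,33,308),(-20,-125,110,549,233),(-140,125,30,60,500),(-140,-125,30,542,505),(46,-34,32,371,154),(46,-90,32,478,154),(-16,-90,32,479,270),(-16,-34,32,369,268)]
B=[(-140,-125,30,607,222),(85,125,110,22,345),(85,-125,110,246,35),(-20,-125,110,413,75),(46,-90,32,300,172),(-16,-90,32,392,205),(-16,-34,32,352,272),(46,-34,32,262,232)]
A=np.array(A,float);B=np.array(B,float)
ua=uncrop(A[:,3:],(175,115),4);ub=uncrop(B[:,3:],(135,140),3.75)
def f(p): return np.r_[proj(top,place(p,A[:,:3]/1e3))-ua,proj(side,place(p,B[:,:3]/1e3))-ub].ravel()
s=least_squares(f,[.5,0,0],loss="soft_l1")
print("pen",s.x,np.degrees(s.x[2]));print(s.fun.reshape(-1,2).round(1).tolist())
P=s.x
w=lambda p:place(P,np.array(p)/1e3)[0]
print("pad",w((15,-62,32)),"hinge",w((-66,105,76)))
L=[back(top,uncrop(p,(175,115),4),.07) for p in((340,370),(426,365),(428,413),(342,418))]
L=np.array(L);print("lock",L.round(4).tolist(),L.mean(0))
h=w((-66,105,76));t=back(top,(245,284.5),.114);d=t-h;print("gate tip",t,"ang",P[2]-np.arctan2(d[0],-d[1]),np.hypot(d[0],d[1]))
E
python3 fit.py
```

```text
pen [ 0.65997785 -0.06125004 -0.09740569] -5.580934894315782
[[0.3, -0.9], [0.1, -0.3], [-0.4, 0.1], [0.8, -0.4], [-0.9, 0.2], [0.6, -0.4], [0.0, 0.7], [-0.4, 0.8], [-0.7, -0.2], [0.2, 0.2], [0.2, -0.8], [-1.7, 2.0], [1.3, -2.1], [0.4, -0.8], [0.1, 0.8], [0.3, -0.7], [0.4, -0.3], [-1.2, 2.5]]
pad [ 0.66887714 -0.12441492  0.032     ] hinge [0.60450214 0.04967086 0.076     ]
lock [[0.5783, -0.0746, 0.07], [0.5769, -0.1176, 0.07], [0.5525, -0.1163, 0.07], [0.5539, -0.0736, 0.07]] [ 0.56540946 -0.09553226  0.07      ]
gate tip [ 0.42477209 -0.03736892  0.114     ] ang 1.02239744924825 0.19969680740966272
```

Emit:
{"fn": "arm_command", "kwargs": {"series": "15 -10 -5 0 0;30 -20 -5 0 0;33 -22 -5 0 0;33 -22 -5 0 0;33 -22 -5 0 0;33 -22 -5 0 0;33 -22 0 0 0;33 -22 0 0 0;33 -22 0 0 0;33 -22 0 0 0;33 -22 0 0 0;33 -22 0 0 0;33 -22 0 0 0;33 -22 0 0 0;30 -21 0 0 0;15 -10 0 0 0;7 -6 0 0 0"}}

```text
time_s: 1.52
tool_pos: [0.5843, -0.0615, 0.252]
tool_rot: [-179.9, -0.0, 26.8]
force: [0.1, 0.4, 0.4]
grip_width: 0.0868
grasp_force: 0.0
```

Emit:
{"fn": "arm_command", "kwargs": {"series": "0 0 0 -0.1 0;0 0 0 -0.12 0;0 0 0 -0.12 0;0 0 0 -0.12 0;0 0 0 -0.12 0;0 0 0 -0.12 0;0 0 0 -0.12 0;0 0 0 -0.12 0;0 0 0 -0.1 0;0 0 0 -0.04 0;0 0 0 0 0;0 0 0 0 0"}}

```text
time_s: 2.52
tool_pos: [0.583, -0.0673, 0.2522]
tool_rot: [-180.0, 0.0, 88.2]
force: [0.4, 0.5, 0.0]
grip_width: 0.0874
grasp_force: 0.0
```

Run:
```python
from h import *
o=telemetry.get_obs();im=cams.read_camera("wrist");print(o["time_s"],o["tool_pos"],o["tool_rot"],o["qpos"].round(1))
np.save("w1.npy",np.r_[o["tool_pos"],o["tool_rot"]])
C=cam("wrist",o);print(proj(C,[[.5654,-.0955,.07]]))
u,v=proj(C,[[.5654,-.0955,.07]])[0].astype(int);u0,v0=max(u-80,0),max(v-75,0)
print(u0,v0);cv2.imwrite("pics/w1.png",cv2.resize(im[v0:v0+150,u0:u0+160],None,fx=4,fy=4,interpolation=cv2.INTER_CUBIC))
cv2.imwrite("pics/w1full.png",im)
```

```text
2.5167 [ 0.58299051 -0.0672776   0.25222208] [-1.79954333e+02  3.79602243e-02  8.81563807e+01] [ 33.4  12.7 -34.4  88.9   7.3  80.7  -3.4]
[[263.46323955 214.49971697]]
183 139
```

View pics/w1.png

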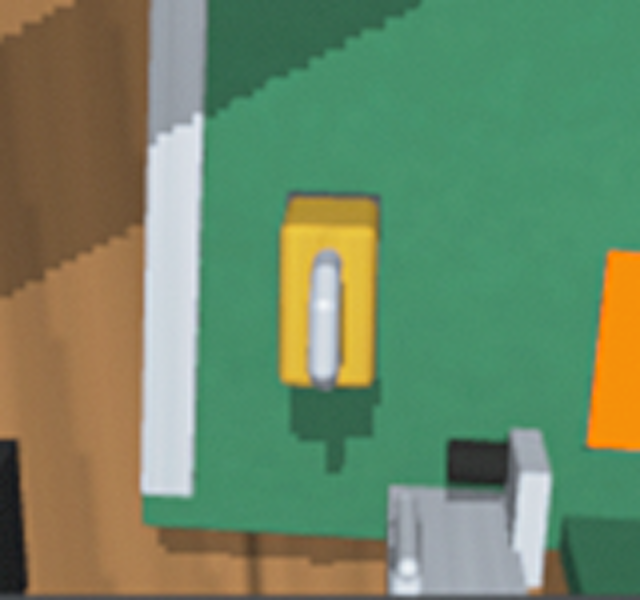

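The wrist crop shows the brass padlock, alone in the gateway, with its body-top corners at crop (282,223), (378,224), (374,386) and (281,384). This confirms the choice.

Run:
```python
from h import *
w=np.load("w1.npy");o=dict(tool_pos=w[:3],tool_rot=w[3:]);C=cam("wrist",o)
L=np.array([back(C,uncrop(p,(183,139),4),.07) for p in((282,223),(378,224),(374,386),(281,384))])
print(L.round(4).tolist(),L.mean(0))
y=(L[0]+L[1]-L[2]-L[3]);yaw=np.arctan2(-y[0],y[1]);print("yaw",np.degrees(yaw))
D=L.mean(0)-w[:3];D[2]=.046-w[2];r=R.from_euler("xyz",w[3:],degrees=True).as_matrix();print("tool mm",D@r*1e3)
```

```text
[[0.5563, -0.0749, 0.07], [0.5794, -0.0759, 0.07], [0.5771, -0.1173, 0.07], [0.554, -0.1161, 0.07]] [ 0.566695   -0.09606013  0.07      ]
yaw -3.2879188947439797
tool mm [-29.15525753 -15.19670186 206.25361684]
```

Emit:
{"fn": "arm_command", "kwargs": {"series": "-10 -5 10 0.013 0;-10 -5 20 0 0;-9 -5 25 0 0;0 0 25 0 0;0 0 25 0 0;0 0 25 0 0;0 0 25 0 0;0 0 20 0 0;0 0 15 0 0;0 0 10 0 0;0 0 5 0 0;0 0 0 0 0;0 0 0 0 0"}}

```text
time_s: 3.65
tool_pos: [0.5679, -0.0945, 0.0482]
tool_rot: [179.9, 0.0, 87.6]
force: [1.0, 0.3, 0.1]
grip_width: 0.087
grasp_force: 0.0
```

Emit:
{"fn": "arm_command", "kwargs": {"series": "0 0 0 0 140;0 0 0 0 200;0 0 0 0 230;0 0 0 0 255;0 0 0 0 255;0 0 0 0 255;0 0 0 0 255;0 0 0 0 255;0 0 0 0 255;0 0 0 0 255", "squeeze": 20}}

```text
time_s: 4.48
tool_pos: [0.5674, -0.0944, 0.0475]
tool_rot: [-180.0, 0.0, 87.6]
force: [0.2, -0.3, 0.3]
grip_width: 0.0283
grasp_force: 0.0
```

Emit:
{"fn": "arm_command", "kwargs": {"series": "0 0 0 0 255;0 0 0 0 255;0 0 0 0 255;0 0 0 0 255;0 0 0 0 255"}}

```text
time_s: 4.9
tool_pos: [0.5674, -0.0943, 0.0475]
tool_rot: [180.0, 0.0, 87.6]
force: [0.2, 0.4, -0.1]
grip_width: 0.0239
grasp_force: 19.9
```

Emit:
{"fn": "arm_command", "kwargs": {"series": "0 0 -3 0 255;0 0 -10 0 255;0 0 -18 0 255;0 0 -22 0 255;0 0 -22 0 255;0 0 -17 0 255;0 0 -8 0 255;-2 8 0 0 255;-4 18 0 0 255;-5 20 0 0 255;-5 20 0 0 255;-5 20 0 0 255;-3 12 0 0 255;-1 4 0 0 255;0 0 0 0.028 255;0 0 0 0.028 255;0 0 0 0 255;0 0 0 0 255;0 0 0 0 255"}}

```text
time_s: 6.48
tool_pos: [0.6678, -0.1235, 0.147]
tool_rot: [-179.9, 0.0, 84.4]
force: [0.8, 0.2, -2.0]
grip_width: 0.0236
grasp_force: 19.9
```

Run:
```python
from h import *
o=telemetry.get_obs();print(o["tool_pos"],o["tool_rot"],o["grip_width"],o["force"])
a=cams.read_camera("top");b=cams.read_camera("side")
cv2.imwrite("pics/t2.png",np.hstack([cv2.resize(a[125:265,230:330],(400,560),interpolation=cv2.INTER_CUBIC),cv2.resize(b[110:250,175:275],(400,560),interpolation=cv2.INTER_CUBIC)]))
D=np.array([.6688,-.1235,.0515])-o["tool_pos"];print(D@R.from_euler("xyz",o["tool_rot"],degrees=True).as_matrix()*1e3)
```

```text
[ 0.66775875 -0.12353223  0.14695634] [-1.79937822e+02  6.15868055e-03  8.44335337e+01] 0.02364489893829752 [ 0.77264505  0.23111087 -2.00720016]
[ 0.14334291  1.13679842 95.45515225]
```

Emit:
{"fn": "arm_command", "kwargs": {"series": "0 1 5 0 255;0 0 12 0 255;0 0 18 0 255;0 0 20 0 255;0 0 16 0 255;0 0 11 0 255;0 0 7 0 255;0 0 4 0 255;0 0 1 0 255;0 0 0 0 255;0 0 0 0 255"}}

```text
time_s: 7.5
tool_pos: [0.67, -0.1238, 0.0546]
tool_rot: [179.9, 0.0, 84.4]
force: [0.8, 0.2, -2.3]
grip_width: 0.0236
grasp_force: 19.9
```

Emit:
{"fn": "arm_command", "kwargs": {"series": "0 0 1 0 255;0 0 0 0 255;0 0 1 0 255;0 0 0 0 255;0 0 0 0 255"}}

```text
time_s: 7.92
tool_pos: [0.6693, -0.1237, 0.0516]
tool_rot: [180.0, 0.0, 84.4]
force: [0.2, 0.3, -2.1]
grip_width: 0.0237
grasp_force: 19.9
```

Emit:
{"fn": "arm_command", "kwargs": {"series": "0 0 1 0 255;0 0 0 0 255;0 0 0.5 0 255;0 0 0 0 255;0 0 0.5 0 255;0 0 0 0 255;0 0 0 0 255"}}

```text
time_s: 8.5
tool_pos: [0.6693, -0.1237, 0.0496]
tool_rot: [180.0, 0.0, 84.4]
force: [-0.3, 0.2, -2.4]
grip_width: 0.0237
grasp_force: 19.9
```

Emit:
{"fn": "arm_command", "kwargs": {"series": "0 0 0.5 0 255;0 0 0 0 255;0 0 0.5 0 255;0 0 0 0 255;0 0 0 0 255"}}

```text
time_s: 8.92
tool_pos: [0.6693, -0.1237, 0.0495]
tool_rot: [180.0, 0.0, 84.4]
force: [-3.1, -0.1, 5.3]
grip_width: 0.0238
grasp_force: 19.9
```

Emit:
{"fn": "arm_command", "kwargs": {"series": "0 0 -0.6 0 255;0 0 0 0 235;0 0 0 0 190;0 0 0 0 160;0 0 0 0 130;0 0 0 0 130;0 0 0 0 130;0 0 0 0 130"}}

```text
time_s: 9.58
tool_pos: [0.6693, -0.1238, 0.0489]
tool_rot: [-180.0, -0.0, 84.4]
force: [0.0, -0.3, -0.4]
grip_width: 0.0418
grasp_force: 0.0
```

Emit:
{"fn": "arm_command", "kwargs": {"series": "0 0 -3 0 130;0 0 -8 0 130;0 0 -15 0 130;0 0 -20 0 130;0 0 -22 0 130;0 0 -22 0 130;0 0 -22 0 130;0 0 -20 0 130;0 0 -12 0 130;0 0 -5 0 130;0 0 0 0 130;0 0 0 0 130"}}

```text
time_s: 10.58
tool_pos: [0.6689, -0.1237, 0.1977]
tool_rot: [-180.0, 0.0, 84.4]
force: [0.6, 0.4, 0.8]
grip_width: 0.0425
grasp_force: 0.0
```

Run:
```python
from h import *
o=telemetry.get_obs();print(o["tool_pos"],o["tool_rot"],o["grip_width"],o["force"])
w=cams.read_camera("wrist");b=cams.read_camera("side");C=cam("wrist",o)
q=proj(C,[[.6689,-.1244,.072]])[0];print(q);u,v=max(int(q[0])-75,0),max(int(q[1])-105,0);print(u,v)
x=cv2.resize(w[v:v+210,u:u+150],(400,560),interpolation=cv2.INTER_CUBIC);y=cv2.resize(b[110:250,175:275],(400,560),interpolation=cv2.INTER_CUBIC)
cv2.imwrite("pics/t3.png",np.hstack([x,y]));np.save("w3.npy",np.r_[o["tool_pos"],o["tool_rot"]])
```

```text
[ 0.66891617 -0.12373675  0.19765804] [-1.79959775e+02  9.25387749e-03  8.43860302e+01] 0.04248384431176458 [0.55782688 0.38199039 0.81304224]
[280.73525434 201.49138381]
205 96
```

View pics/t3.png

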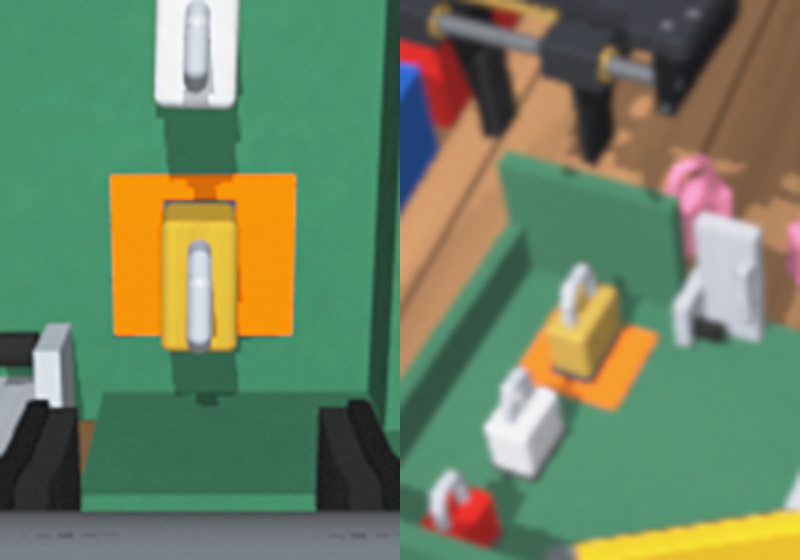

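The picture shows the brass lock standing upright on the pad, with body-top corners at (162,218), (239,218), (236,350) and (163,351). The grey lock is untouched at the top, and the strike bracket is at lower left.

```bash
cat > g.py <<'E'
from h import *
P=np.array([.65998,-.06125,-.09741]);H=place(P,[[-.066,.105,.076]])[0]
def gate_tcp(th,off,z,r=.145):
    g=P[2]-th;gx=np.array([np.cos(g),np.sin(g),0]);gy=np.array([-gx[1],gx[0],0])
    p=H-r*gy-off*gx;p[2]=z;return p,np.degrees(g)+90
def where(o):  # TCP expressed in gate polar terms: tool face angle
    d=o["tool_pos"]-H;g=np.radians(o["tool_rot"][2]-90);gx=np.array([np.cos(g),np.sin(g)]);gy=np.array([-gx[1],gx[0]])
    return dict(th=round(P[2]-g,4),off=round(-d[:2]@gx*1e3,1),r=round(-d[:2]@gy*1e3,1))
def delta(o,t): return (t-o["tool_pos"])@R.from_euler("xyz",o["tool_rot"],degrees=True).as_matrix()*1e3
E
python3 - <<'E'
from g import *
w=np.load("w3.npy");o=dict(tool_pos=w[:3],tool_rot=w[3:]);C=cam("wrist",o)
f=lambda ps,z:np.array([back(C,uncrop(p,(205,96),400/150),z) for p in ps])
L=f(((162,218),(239,218),(236,350),(163,351)),.072);Q=f(((110,174),(296,174),(294,336),(113,336)),.032)
print("lock",L.mean(0),"pad",Q.mean(0))
p,y=gate_tcp(1.02,.045,.2);print(p,y,np.hypot(*p[:2]))
for a in(p,):print(delta(o,a))
E
```

```text
lock [ 0.66794745 -0.12537529  0.072     ] pad [ 0.66902078 -0.126004    0.032     ]
[0.45444371 0.02661296 0.2       ] 25.977123014286676 0.4552222877717847
[ 128.64730346 -228.15341504   -2.20256119]
```

The lock is within about 1 mm of the pad centre. Next I move to the gate's outer side, with the fingers shut.

Emit:
{"fn": "arm_command", "kwargs": {"series": "6 -10 0 0 130;14 -24 0 0 200;17 -30 0 0 255;17 -30 0 0 255;17 -30 0 0 255;17 -30 0 0 255;17 -30 0 0 255;14 -26 0 0 255;7 -13 0 0 255;3 -5 0 0 255;0 0 0 0 255", "squeeze": 20}}

```text
time_s: 11.6
tool_pos: [0.454, 0.0274, 0.1977]
tool_rot: [-180.0, 0.1, 84.5]
force: [0.3, 0.5, 0.8]
grip_width: 0.0007
grasp_force: 0.0
```

Emit:
{"fn": "arm_command", "kwargs": {"series": "0 0 0 0.06 255;0 0 0 0.11 255;0 0 0 0.12 255;0 0 0 0.12 255;0 0 0 0.12 255;0 0 0 0.12 255;0 0 0 0.12 255;0 0 0 0.11 255;0 0 0 0.09 255;0 0 0 0.05 255;0 0 0 0 255;0 0 0 0 255"}}

```text
time_s: 12.6
tool_pos: [0.4556, 0.0262, 0.1978]
tool_rot: [-179.9, 0.0, 26.0]
force: [0.2, 0.4, -0.6]
grip_width: 0.0005
grasp_force: 0.0
```

Run:
```python
from g import *
o=telemetry.get_obs();print(o["tool_pos"],o["tool_rot"],o["grip_width"],o["force"],where(o),o["qpos"].round(1))
print(delta(o,gate_tcp(1.02,.045,.062)[0]))
a=cams.read_camera("side");cv2.imwrite("pics/s4.png",cv2.resize(a[110:310,155:405],(750,600),interpolation=cv2.INTER_CUBIC))
```

```text
[0.45560523 0.02616853 0.19776166] [-1.79942623e+02  5.47156494e-03  2.59610938e+01] 0.000514389431760081 [ 0.15756941  0.43835166 -0.58036983] {'th': np.float64(1.0203), 'off': np.float64(44.1), 'r': np.float64(144.2)} [ 35.   -3.8 -39.5 110.   -2.6  73.  -67.7]
[ -0.83679668  -0.77210716 135.76258348]
```

View pics/s4.png

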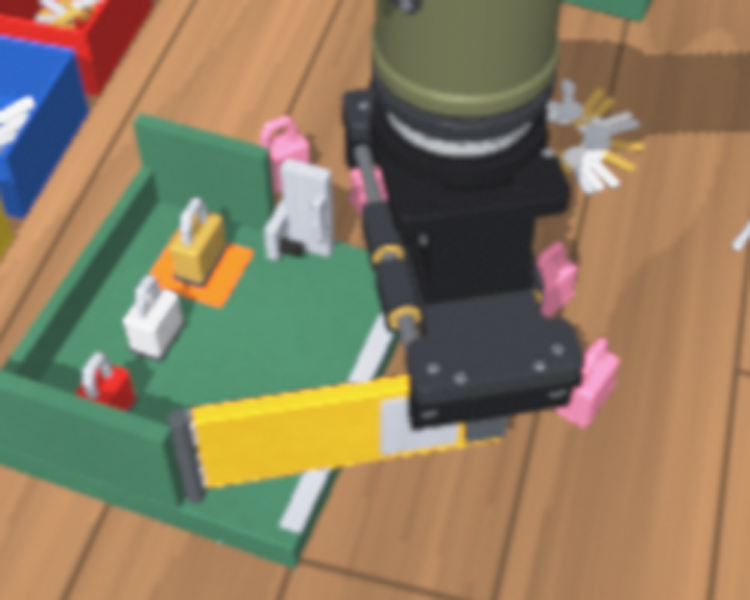

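The side view shows the gate still open at the same angle, the gripper over its outer side, and the locks undisturbed.

Emit:
{"fn": "arm_command", "kwargs": {"series": "0 0 5 0 255;0 0 12 0 255;0 0 18 0 255;0 0 20 0 255;0 0 20 0 255;0 0 20 0 255;0 0 17 0 255;0 0 12 0 255;0 0 8 0 255;0 0 3 0 255;0 0 0 0 255;0 0 0 0 255"}}

```text
time_s: 13.65
tool_pos: [0.4554, 0.027, 0.0636]
tool_rot: [180.0, -0.0, 26.0]
force: [-0.1, 0.1, 0.3]
grip_width: 0.0002
grasp_force: 0.0
```

Emit:
{"fn": "arm_command", "kwargs": {"series": "0 2 0 0 255;0 3 0 0 255;0 3 0 0 255;0 3 0 0 255;0 3 0 0 255;0 2 0 0 255;0 1 0 0 255;0 0 0 0 255"}}

```text
time_s: 14.32
tool_pos: [0.4625, 0.0114, 0.0631]
tool_rot: [180.0, 0.0, 25.9]
force: [-0.6, 0.5, -0.1]
grip_width: 0.0003
grasp_force: 0.0
```

Emit:
{"fn": "arm_command", "kwargs": {"series": "0 2 0 0 255;0 2 0 0 255;-0.4 2.9 0 -0.02 255;-0.6 4.4 0 -0.03 255;-0.8 5.8 0 -0.04 255;-0.8 5.8 0 -0.04 255;-0.8 5.8 0 -0.04 255;-0.8 5.8 0 -0.04 255;-0.8 5.8 0 -0.04 255;-0.8 5.8 0 -0.04 255;-0.8 5.8 0 -0.04 255;-0.8 5.8 0 -0.04 255;-0.6 4.4 0 -0.03 255;-0.4 2.9 0 -0.02 255;0 0 0 0 255"}}

```text
time_s: 15.57
tool_pos: [0.4942, -0.046, 0.0631]
tool_rot: [180.0, -0.0, 50.0]
force: [-0.4, 0.0, -0.3]
grip_width: -0.0
grasp_force: 0.0
```

```bash
cat > s.py <<'E'
from g import *
o=telemetry.get_obs();print(o["time_s"],where(o),o["tool_pos"][2],o["force"].round(2))
E
python3 s.py
```

```text
15.5667 {'th': np.float64(0.6005), 'off': np.float64(23.0), 'r': np.float64(144.2)} 0.06308607090618155 [-0.35  0.02 -0.26]
```

Emit:
{"fn": "arm_command", "kwargs": {"series": "0 1 0 0 255;-0.4 2.9 0 -0.02 255;-0.8 5.8 0 -0.04 255;-0.8 5.8 0 -0.04 255;-0.8 5.8 0 -0.04 255;-0.8 5.8 0 -0.04 255;-0.8 5.8 0 -0.04 255;-0.8 5.8 0 -0.04 255;-0.8 5.8 0 -0.04 255;-0.6 4.4 0 -0.03 255;-0.4 2.9 0 -0.02 255;0 0 0 0 255"}}

```text
time_s: 16.57
tool_pos: [0.5348, -0.0782, 0.0631]
tool_rot: [180.0, -0.0, 70.1]
force: [0.1, -0.1, -0.1]
grip_width: 0.0003
grasp_force: 0.0
```

```bash
python3 s.py
python3 - <<'E'
from g import *
a=cams.read_camera("side")
S=cam("side")
# yellow gate's top edge: compare with model over th
hsv=cv2.cvtColor(a,cv2.COLOR_BGR2HSV);m=cv2.inRange(hsv,(20,150,120),(32,255,255))
best=[]
for th in np.arange(0,1.2,.01):
    pts=[]
    g=P[2]-th;gx=np.array([np.cos(g),np.sin(g),0]);gy=np.array([-gx[1],gx[0],0])
    q=[]
    for r,z in((.02,-.035),(.115,-.035),(.115,.035),(.02,.035)):
        q.append(H-r*gy-.006*gx+[0,0,z])
    k=np.zeros_like(m);cv2.fillPoly(k,[proj(S,np.array(q)).round().astype(int)],255)
    best.append((round((m[k>0]>0).mean(),3),round(th,2)))
print(sorted(best)[-8:])
cv2.imwrite("pics/s5.png",cv2.resize(a[110:310,155:405],(750,600),interpolation=cv2.INTER_CUBIC))
E
```

```text
16.5667 {'th': np.float64(0.25), 'off': np.float64(22.0), 'r': np.float64(144.0)} 0.06313776126607325 [ 0.08 -0.07 -0.14]
[(np.float64(1.0), np.float64(0.15)), (np.float64(1.0), np.float64(0.16)), (np.float64(1.0), np.float64(0.17)), (np.float64(1.0), np.float64(0.18)), (np.float64(1.0), np.float64(0.19)), (np.float64(1.0), np.float64(0.2)), (np.float64(1.0), np.float64(0.21)), (np.float64(1.0), np.float64(0.22))]
```

View pics/s5.png

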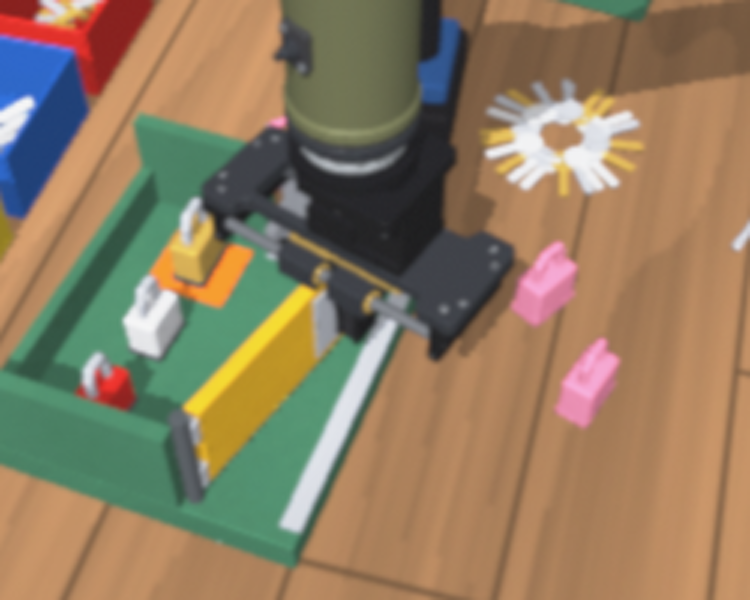

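The view shows the gate swung almost shut, at about 0.18 rad, with the fingers behind its push plate and the locks in place. Now slowly.

Emit:
{"fn": "arm_command", "kwargs": {"series": "-0.3 2.2 0 -0.015 255;-0.3 2.2 0 -0.015 255;-0.3 2.2 0 -0.015 255;-0.3 2.2 0 -0.015 255;-0.2 1.5 0 -0.01 255;-0.2 1.5 0 -0.01 255;-0.2 1.5 0 -0.01 255;-0.2 1.5 0 -0.01 255;0 0 0 0 255"}}

```text
time_s: 17.37
tool_pos: [0.5482, -0.0845, 0.0632]
tool_rot: [180.0, -0.0, 75.8]
force: [-0.6, -0.6, 0.8]
grip_width: 0.0002
grasp_force: 0.0
```

```bash
python3 s.py
```

```text
17.3667 {'th': np.float64(0.1501), 'off': np.float64(21.7), 'r': np.float64(143.9)} 0.0631695716978623 [-0.56 -0.58  0.79]
```

Emit:
{"fn": "arm_command", "kwargs": {"series": "-0.1 1 0 -0.007 255;-0.1 1 0 -0.007 255;-0.1 1 0 -0.007 255;-0.1 1 0 -0.007 255;-0.1 1 0 -0.007 255;-0.1 1 0 -0.007 255;-0.1 1 0 -0.007 255;0 0 0 0 255"}}

```text
time_s: 18.03
tool_pos: [0.5548, -0.0866, 0.0632]
tool_rot: [180.0, -0.0, 78.6]
force: [-0.2, 0.2, -0.2]
grip_width: 0.0006
grasp_force: 0.0
```

Emit:
{"fn": "arm_command", "kwargs": {"series": "-0.1 0.7 0 -0.005 255;-0.1 0.7 0 -0.005 255;-0.1 0.7 0 -0.005 255;-0.1 0.7 0 -0.005 255;-0.1 0.7 0 -0.005 255;0 0 0 0 255"}}

```text
time_s: 18.53
tool_pos: [0.5581, -0.0878, 0.0632]
tool_rot: [180.0, -0.0, 80.0]
force: [0.2, -0.6, -0.5]
grip_width: 0.0006
grasp_force: 0.0
```

Emit:
{"fn": "arm_command", "kwargs": {"series": "-0.1 0.7 0 -0.005 255;-0.1 0.7 0 -0.005 255;-0.1 0.7 0 -0.005 255;-0.1 0.7 0 -0.005 255;-0.1 0.7 0 -0.005 255;0 0 0 0 255"}}

```text
time_s: 19.03
tool_pos: [0.5615, -0.0889, 0.0632]
tool_rot: [180.0, 0.0, 81.5]
force: [0.8, 0.1, 1.4]
grip_width: 0.0005
grasp_force: 0.0
```

Emit:
{"fn": "arm_command", "kwargs": {"series": "-0.1 0.7 0 -0.005 255;-0.1 0.7 0 -0.005 255;-0.1 0.7 0 -0.005 255;-0.1 0.7 0 -0.005 255;0 0 0 0 255"}}

```text
time_s: 19.45
tool_pos: [0.5635, -0.0895, 0.063]
tool_rot: [-179.9, 0.0, 82.6]
force: [-3.6, 0.4, 1.1]
grip_width: 0.0006
grasp_force: 2.1
```

Emit:
{"fn": "arm_command", "kwargs": {"series": "0 0.5 0 -0.003 255;0 0.5 0 -0.003 255;0 0 0 0 255"}}

```text
time_s: 19.7
tool_pos: [0.5648, -0.0899, 0.063]
tool_rot: [-180.0, 0.0, 83.0]
force: [-3.7, -0.2, 2.0]
grip_width: 0.0003
grasp_force: 2.3
```

Emit:
{"fn": "arm_command", "kwargs": {"series": "0 0.5 0 -0.003 255;0 0.5 0 -0.003 255;0 0 0 0 255"}}

```text
time_s: 19.95
tool_pos: [0.5658, -0.0901, 0.0631]
tool_rot: [-180.0, 0.0, 83.3]
force: [-4.8, -0.3, 1.9]
grip_width: 0.0004
grasp_force: 2.3
```

Emit:
{"fn": "arm_command", "kwargs": {"series": "0 0.5 0 -0.003 255;0 0.5 0 -0.003 255;0 0 0 0 255"}}

```text
time_s: 20.2
tool_pos: [0.5668, -0.0904, 0.063]
tool_rot: [-180.0, 0.0, 83.6]
force: [-4.2, -1.6, 1.6]
grip_width: 0.0005
grasp_force: 2.4
```

Emit:
{"fn": "arm_command", "kwargs": {"series": "0 0.5 0 -0.003 255;0 0.5 0 -0.003 255;0 0 0 0 255"}}

```text
time_s: 20.45
tool_pos: [0.5678, -0.0906, 0.0631]
tool_rot: [-180.0, 0.0, 84.0]
force: [-4.6, -0.5, 1.6]
grip_width: 0.0006
grasp_force: 2.5
```

Emit:
{"fn": "arm_command", "kwargs": {"series": "0 0.5 0 -0.003 255;0 0.5 0 -0.003 255;0 0 0 0 255"}}

```text
time_s: 20.7
tool_pos: [0.5687, -0.0908, 0.063]
tool_rot: [-180.0, 0.0, 84.3]
force: [-6.3, -1.7, 2.7]
grip_width: 0.0005
grasp_force: 2.6
```

Emit:
{"fn": "arm_command", "kwargs": {"series": "0 0.5 0 0 255;0 0.5 0 0 255;0 0 0 0 255"}}

```text
time_s: 20.95
tool_pos: [0.5696, -0.091, 0.0631]
tool_rot: [-180.0, 0.0, 84.3]
force: [-4.7, -2.5, 3.3]
grip_width: 0.0003
grasp_force: 2.8
```

Emit:
{"fn": "arm_command", "kwargs": {"series": "0 0.5 0 0 255;0 0.5 0 0 255;0 0 0 0 255"}}

```text
time_s: 21.2
tool_pos: [0.5705, -0.0911, 0.063]
tool_rot: [-179.9, 0.1, 84.3]
force: [-6.1, -3.0, 2.5]
grip_width: 0.0008
grasp_force: 3.0
```

Emit:
{"fn": "arm_command", "kwargs": {"series": "0 0.5 0 0 255;0 0.5 0 0 255;0 0 0 0 255"}}

```text
time_s: 21.45
tool_pos: [0.5718, -0.0913, 0.0631]
tool_rot: [-180.0, 0.1, 84.3]
force: [-5.1, -1.8, 1.3]
grip_width: 0.0004
grasp_force: 2.4
```

Emit:
{"fn": "arm_command", "kwargs": {"series": "0 0.5 0 0 255;0 0 0 0 255"}}

```text
time_s: 21.62
tool_pos: [0.5728, -0.0912, 0.0631]
tool_rot: [180.0, 0.0, 84.3]
force: [-2.6, -2.1, 0.3]
grip_width: 0.0002
grasp_force: 1.5
```

Emit:
{"fn": "arm_command", "kwargs": {"series": "0 0.5 0 0 255;0 0 0 0 255"}}

```text
time_s: 21.78
tool_pos: [0.5732, -0.0908, 0.0631]
tool_rot: [180.0, 0.0, 84.3]
force: [-3.7, -0.9, 1.0]
grip_width: 0.0007
grasp_force: 1.3
```

The force has dropped to about 3 N, so the bolt has probably snapped in. I push a touch more to be sure.

Emit:
{"fn": "arm_command", "kwargs": {"series": "0 0.5 0 0 255;0 0 0 0 255;0 0 0 0 255"}}

```text
time_s: 22.03
tool_pos: [0.5733, -0.0908, 0.0631]
tool_rot: [-180.0, 0.0, 84.3]
force: [-3.6, -2.1, 1.9]
grip_width: 0.0008
grasp_force: 1.9
```

Emit:
{"fn": "arm_command", "kwargs": {"series": "0 0.6 0 0 255;0 0 0 0 255;0 0.6 0 0 255;0 0 0 0 255"}}

```text
time_s: 22.37
tool_pos: [0.5754, -0.0903, 0.0633]
tool_rot: [179.9, -0.0, 84.3]
force: [-1.4, -1.4, -0.4]
grip_width: 0.0002
grasp_force: 0.8
```

Emit:
{"fn": "arm_command", "kwargs": {"series": "0 0.5 0 0 255;0 0 0 0 255;0 0 0 0 255"}}

```text
time_s: 22.62
tool_pos: [0.5754, -0.0903, 0.0633]
tool_rot: [180.0, -0.0, 84.4]
force: [-3.0, 0.1, 1.0]
grip_width: 0.0006
grasp_force: 1.1
```

```bash
python3 s.py
python3 - <<'E'
from g import *
b=cams.read_camera("side");a=cams.read_camera("top")
print(telemetry.get_obs()["force"])
cv2.imwrite("pics/t6.png",np.hstack([cv2.resize(a[115:265,175:325],(400,400),interpolation=cv2.INTER_CUBIC),cv2.resize(b[140:290,150:300],(400,400),interpolation=cv2.INTER_CUBIC)]))
E
```

```text
22.6167 {'th': np.float64(0.0011), 'off': np.float64(15.2), 'r': np.float64(142.2)} 0.06327182947397908 [-3.01  0.06  1.  ]
[-1.99806145 -0.13149986  0.34393802]
```

Emit:
{"fn": "arm_command", "kwargs": {"series": "0 0.5 0 0 255;0 0 0 0 255;0 0 0 0 255"}}

```text
time_s: 22.97
tool_pos: [0.5755, -0.0904, 0.0632]
tool_rot: [-180.0, -0.0, 84.4]
force: [-3.6, 1.0, 2.0]
grip_width: 0.0002
grasp_force: 2.0
```

Emit:
{"fn": "arm_command", "kwargs": {"series": "0 0.5 0 0 255;0 0 0 0 255;0 0 0 0 255"}}

```text
time_s: 23.22
tool_pos: [0.5759, -0.0905, 0.0631]
tool_rot: [-180.0, -0.0, 84.3]
force: [-4.8, 0.7, 3.0]
grip_width: 0.0004
grasp_force: 2.6
```

Emit:
{"fn": "arm_command", "kwargs": {"series": "0 0.5 0 0 255;0 0 0 0 255;0 0 0 0 255"}}

```text
time_s: 23.47
tool_pos: [0.5764, -0.0905, 0.0631]
tool_rot: [-180.0, -0.0, 84.3]
force: [-4.4, 1.4, 3.6]
grip_width: 0.0004
grasp_force: 2.7
```

Emit:
{"fn": "arm_command", "kwargs": {"series": "0 0.5 0 0 255;0 0 0 0 255;0 0 0 0 255"}}

```text
time_s: 23.72
tool_pos: [0.5768, -0.0906, 0.0631]
tool_rot: [-180.0, -0.0, 84.3]
force: [-5.1, 2.0, 3.6]
grip_width: 0.0005
grasp_force: 2.9
```

Emit:
{"fn": "arm_command", "kwargs": {"series": "0 0.5 0 0 255;0 0 0 0 255;0 0 0 0 255"}}

```text
time_s: 23.97
tool_pos: [0.5768, -0.0906, 0.0631]
tool_rot: [-179.9, -0.0, 84.3]
force: [-7.2, 2.2, 4.6]
grip_width: 0.0004
grasp_force: 3.7
```

Emit:
{"fn": "arm_command", "kwargs": {"series": "0 0.5 0 0 255;0 0 0 0 255;0 0 0 0 255"}}

```text
time_s: 24.22
tool_pos: [0.5769, -0.0905, 0.0631]
tool_rot: [-179.8, 0.0, 84.4]
force: [-8.1, 1.1, 5.5]
grip_width: 0.0003
grasp_force: 4.6
```

The position no longer advances while the force climbs, which means the solid stop has been reached. I back off gently and check that the gate stays.

Emit:
{"fn": "arm_command", "kwargs": {"series": "0 -0.7 0 0 255;0 -0.7 0 0 255;0 -0.7 0 0 255;0 -0.7 0 0 255;0 -0.7 0 0 255;0 -0.7 0 0 255;0 -1 0 0 255;0 -1 0 0 255;0 -2 0 0 255;0 -4 0 0 255;0 -6 0 0 255;0 -8 0 0 255;0 -10 0 0 255;0 -10 0 0 255;0 -8 0 0 255;0 -3 0 0 255;0 0 0 0 255"}}

```text
time_s: 25.63
tool_pos: [0.5202, -0.0857, 0.0633]
tool_rot: [-180.0, 0.1, 84.3]
force: [-0.2, -1.2, 0.3]
grip_width: 0.0001
grasp_force: 0.0
```

Emit:
{"fn": "arm_command", "kwargs": {"series": "0 0 -5 0 255;0 -5 -15 0 255;0 -5 -25 0 255;0 -5 -30 0 255;0 -5 -30 0 255;0 -5 -25 0 255;0 0 -15 0 255;0 0 -5 0 255;0 0 0 0 255"}}

```text
time_s: 26.38
tool_pos: [0.4976, -0.0831, 0.2147]
tool_rot: [179.8, 0.1, 84.3]
force: [0.3, 1.1, 1.0]
grip_width: 0.0007
grasp_force: 0.0
```

```bash
python3 s.py
python3 - <<'E'
from g import *
b=cams.read_camera("side");a=cams.read_camera("top")
cv2.imwrite("pics/t7.png",np.hstack([cv2.resize(a[115:265,175:325],(400,400),interpolation=cv2.INTER_CUBIC),cv2.resize(b[140:290,150:300],(400,400),interpolation=cv2.INTER_CUBIC)]))
E
```

```text
26.3833 {'th': np.float64(0.0016), 'off': np.float64(93.3), 'r': np.float64(142.7)} 0.21474731129378127 [0.27 1.1  0.96]
```

View pics/t7.png

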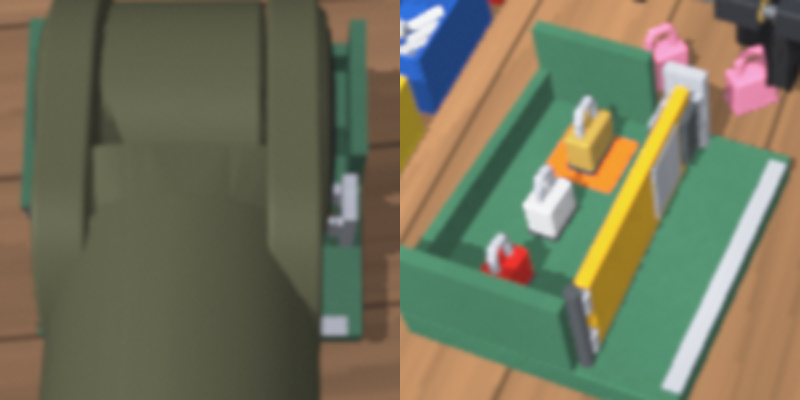

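The gate looks shut, the brass lock is on the pad, and the others are undisturbed. I check the bolt and strike closely with the wrist camera.

Run:
```python
from g import *
o=telemetry.get_obs();im=cams.read_camera("wrist");C=cam("wrist",o)
t=H.copy();g=P[2]+.04
t=H-.2*np.array([-np.sin(g),np.cos(g),0]);t[2]=.114;q=proj(C,t)[0];print(q)
u,v=int(np.clip(q[0]-60,0,440)),int(np.clip(q[1]-60,0,330));print(u,v)
cv2.imwrite("pics/w8.png",cv2.resize(im[v:v+90,u:u+120],(800,600),interpolation=cv2.INTER_CUBIC));np.save("w8.npy",np.r_[o["tool_pos"],o["tool_rot"]])
```

```text
[412.85919324 280.64958189]
352 220
```

View pics/w8.png

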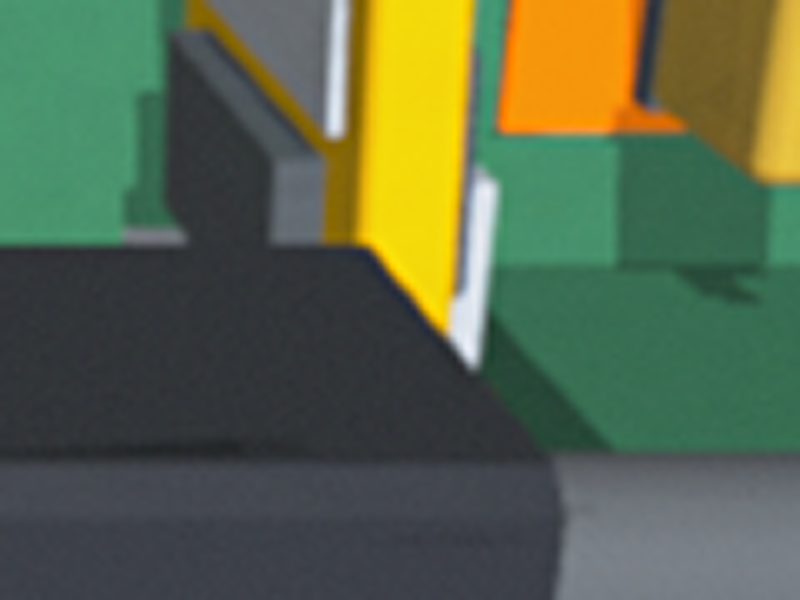

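The finger hides the bolt itself. The gate's top edges run at u≈362 and 474 (v=100), close against the white bracket. I compute the angle from these.

Run:
```python
from g import *
w=np.load("w8.npy");o=dict(tool_pos=w[:3],tool_rot=w[3:]);C=cam("wrist",o)
for v,a,b in((10,372,475),(100,364,471),(200,358,464)):
    p=[back(C,uncrop((u,v),(352,220),800/120),.114) for u in(a,b)]
    for q in p:
        d=q-H;x=d[0]*np.cos(P[2])+d[1]*np.sin(P[2]);y=-d[0]*np.sin(P[2])+d[1]*np.cos(P[2]);print(round(x*1e3,1),round(y*1e3,1),end=" | ")
    print()
```

```text
-0.9 -151.0 | 10.6 -151.0 | 
-0.8 -161.7 | 11.3 -161.7 | 
-0.3 -173.8 | 11.7 -173.8 |
```

Vision alone cannot settle it (2 mm calibration), so I feel for the gate again: contact near x=0.5755 means it is latched, near 0.572 means it is not.

Emit:
{"fn": "arm_command", "kwargs": {"series": "0 0 5 0 255;0 0 15 0 255;0 0 25 0 255;0 0 30 0 255;0 0 30 0 255;0 0 25 0 255;0 0 15 0 255;0 0 5 0 255;0 5 0 0 255;0 10 0 0 255;0 15 0 0 255;0 15 0 0 255;0 12 0 0 255;0 6 0 0 255;0 3 0 0 255;0 0 0 0 255;0 0 0 0 255;0 0 0 0 255"}}

```text
time_s: 28.03
tool_pos: [0.5615, -0.0895, 0.0633]
tool_rot: [-180.0, 0.0, 84.3]
force: [-0.2, 0.1, -0.3]
grip_width: 0.0005
grasp_force: 0.0
```

Emit:
{"fn": "arm_command", "kwargs": {"series": "0 1 0 0 255;0 1 0 0 255;0 1 0 0 255;0 0 0 0 255;0 0 0 0 255"}}

```text
time_s: 28.45
tool_pos: [0.565, -0.0898, 0.0632]
tool_rot: [180.0, 0.0, 84.3]
force: [1.2, 0.2, 0.6]
grip_width: 0.0005
grasp_force: 0.0
```

Emit:
{"fn": "arm_command", "kwargs": {"series": "0 1 0 0 255;0 1 0 0 255;0 0 0 0 255;0 0 0 0 255"}}

```text
time_s: 28.78
tool_pos: [0.567, -0.0899, 0.0631]
tool_rot: [-180.0, 0.0, 84.3]
force: [0.1, 0.4, 0.6]
grip_width: 0.0006
grasp_force: 0.0
```

Emit:
{"fn": "arm_command", "kwargs": {"series": "0 1 0 0 255;0 1 0 0 255;0 1 0 0 255;0 0 0 0 255;0 0 0 0 255"}}

```text
time_s: 29.2
tool_pos: [0.57, -0.0902, 0.0631]
tool_rot: [-180.0, -0.0, 84.3]
force: [0.2, 0.5, -0.2]
grip_width: 0.0007
grasp_force: 0.0
```

Emit:
{"fn": "arm_command", "kwargs": {"series": "0 0.7 0 0 255;0 0.7 0 0 255;0 0 0 0 255;0 0 0 0 255"}}

```text
time_s: 29.53
tool_pos: [0.5714, -0.0904, 0.0631]
tool_rot: [180.0, 0.0, 84.3]
force: [-0.3, -0.6, 0.1]
grip_width: 0.0007
grasp_force: 0.0
```

Emit:
{"fn": "arm_command", "kwargs": {"series": "0 0.7 0 0 255;0 0.7 0 0 255;0 0 0 0 255;0 0 0 0 255"}}

```text
time_s: 29.87
tool_pos: [0.5728, -0.0906, 0.0631]
tool_rot: [180.0, 0.0, 84.3]
force: [1.7, 0.2, -0.7]
grip_width: 0.0006
grasp_force: 0.0
```

Emit:
{"fn": "arm_command", "kwargs": {"series": "0 0.7 0 0 255;0 0 0 0 255;0 0 0 0 255"}}

```text
time_s: 30.12
tool_pos: [0.5734, -0.0906, 0.0631]
tool_rot: [180.0, 0.0, 84.3]
force: [0.4, -0.5, 1.3]
grip_width: 0.0003
grasp_force: 0.0
```

Emit:
{"fn": "arm_command", "kwargs": {"series": "0 0.7 0 0 255;0 0 0 0 255;0 0 0 0 255"}}

```text
time_s: 30.37
tool_pos: [0.5741, -0.0907, 0.0631]
tool_rot: [-180.0, 0.0, 84.3]
force: [-1.0, 0.5, -0.1]
grip_width: 0.0007
grasp_force: 0.0
```

Emit:
{"fn": "arm_command", "kwargs": {"series": "0 0.7 0 0 255;0 0 0 0 255;0 0 0 0 255"}}

```text
time_s: 30.62
tool_pos: [0.5748, -0.0908, 0.0631]
tool_rot: [-180.0, 0.0, 84.3]
force: [0.6, -0.3, -0.7]
grip_width: 0.0004
grasp_force: 0.0
```

Emit:
{"fn": "arm_command", "kwargs": {"series": "0 0.7 0 0 255;0 0 0 0 255;0 0 0 0 255"}}

```text
time_s: 30.87
tool_pos: [0.5752, -0.0908, 0.063]
tool_rot: [-180.0, 0.0, 84.3]
force: [-1.0, -0.9, 0.2]
grip_width: 0.0002
grasp_force: 0.7
```

Contact comes at 0.5751, about 1.7 mm short of the stop, so the buffer is still pressed and the latch has caught. I retreat and hand in.

Emit:
{"fn": "arm_command", "kwargs": {"series": "0 -0.7 0 0 255;0 -1 0 0 255;0 -2 0 0 255;0 -5 0 0 255;0 -8 0 0 255;0 -10 0 0 255;0 -12 0 0 255;0 -10 0 0 255;0 -5 0 0 255;0 -2 -5 0 255;0 0 -15 0 255;0 0 -25 0 255;0 0 -25 0 255;0 0 -20 0 255;0 0 -8 0 255;0 0 0 0 255;0 0 0 0 255"}}

```text
time_s: 32.28
tool_pos: [0.52, -0.0855, 0.1609]
tool_rot: [180.0, 0.0, 84.3]
force: [-0.1, 0.5, -0.3]
grip_width: 0.0005
grasp_force: 0.0
```

```bash
python3 -c "
from cell import env
print(env.sign_off())"
```

```text
the job is handed in; nothing more can be done
None
```

The job is handed in at 32 s: the brass padlock stands upright about 1 mm from the pad's centre, and the gate was pushed shut with about 8 N at most and stayed shut when I let go. I could not see the bolt itself; feeling the gate again showed the buffer still pressed, so I take the latch as caught.

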